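# Index a sample-cup carriage beneath a dispenser spout

## Task

Lift the release bar of the sample carriage and keep it up while you slide the carriage along its track until the cup stands under the bead dispenser's spout (the unit with the hopper, not the lamp). Then let the bar down so that its pawl really drops into the notch nearest the spout: if it comes to rest on a tooth, ease the carriage gently along until you feel it catch, never forcing it against the teeth. Let go, with the bar fully down, and leave the two stations and the other things on the bench alone.

Things in the scene. Friction and masses are not known exactly. Their poses are not given: they have to be found in the camera images.
- track: Aluminium base plate, 190 mm (its x) by 460 mm (its y), 12 mm thick; origin at its underside's centre. Along it, 97 mm to its -x, stands a steel comb: square teeth 15 mm wide, slots 9 mm wide (pitch 24), flat tops 34 mm above the bench. The comb is pinned at a different place each time, so its notches must be felt or seen. More than 20 N of the pawl on it is too much.
- carriage (a joint): Position of the carriage along the track's y in m: 0 in the middle, +-0.15 at the end stops. It drags with about 1.5 N, and 1 to 2 N more while the pawl rubs on the teeth. White deck 170 x 110 mm, top 52 mm above the bench; release bar at its robot-side end, cup at its far end.
- cup_mouth (a point): Centre of the open mouth (55 mm inside) of the clear cup clamped on the carriage, 115 mm above the bench, 50 mm to the track's +x of its centre line; axes parallel to the track's.
- bar_grip (a point): Middle of the release bar: steel, along the track's x, 78 mm long, 12 mm wide (track's y), 14 mm high, on a post at each end (55 mm between), 110 mm above the bench when down, 50 mm free beneath: pinch its 12 mm from above. Pushed sideways it carries the carriage along. The 6 mm wide pawl is the foot of its robot-side post, in line with it.
- bar (a joint): Height of the release bar in m: 0 fully down (pawl 8 mm deep in a notch), 0.008 resting on the top of a tooth, above 0.009 clear of the teeth, 0.014 upper stop. A spring and its weight press it down with 7 to 9.5 N. At the start it may be in a notch or resting on a tooth.
- spout (a point): Lower end of the 14 mm spout of the bead dispenser (blue housing beyond the track, clear hopper on top, 236 mm high; white arm over the track), 125 mm above the bench, 10 mm above the cup's mouth, on the line along which the cup travels; axes parallel to the track's. Fixed.
- dispenser: The bead dispenser itself; origin on the bench straight below its spout, its housing 60 to 150 mm from there towards the track's +x.
- lamp: Inspection lamp, fixed, not used here: same blue housing, no hopper, a flat white head (75 x 85 mm, underside 148 mm up) over the track; origin on the bench below the head's middle.
- slideway: The two guide rods and end blocks on the track, with the carriage and its bar; origin and axes as the track's.
- jar: Bystander: capped jar, 60 mm diameter, 90 mm high; origin at the centre of its underside.
- spatula: Bystander: spatula with green handle lying on the bench; origin under its middle.
- tube_rack: Bystander: white rack 100 x 150 x 60 mm with capped tubes up to 110 mm high; origin at the centre of its underside.

How it is judged:
By the outcome, as a careful person would: the job done as asked, in the order asked, and still so for the second after the job is handed in, with the robot touching nothing.
It also fails if it takes over 42 s, if anything falls off the work surface, if the arm or the gripper's body presses on something with over 40 N, if the wrist force passes 120 N, or if a joint passes its speed limit or range.

## Robot

A 7-joint arm with a two-finger parallel gripper is mounted at the origin on the work surface. World frame = base frame: x ahead of the robot, y to its left, z up, the work surface at z = 0. Lengths are in mm, angles in rad, forces in N, time in s.
With the tool pointing down it reaches from about 350 to 900 mm from the base axis. Payload 7.2 kg.
Tool frame: the origin (TCP) lies between the finger pads; the fingertips stand 8 mm ahead of it and the grasp point (between the pads) lies 11 mm behind it; z points along the fingers, y is the line along which they close (so a half turn about z gives the same grasp; the last joint's range is limited). The gripper opens to 85 mm and grips with 20 to 120 N. Pads are 22 mm wide; open, the fingers measure 114 mm over their backs; the gripper's body (76 mm by 85 mm) begins 54 mm behind the grasp point. The pads swing forward as they close: fully open they stand 13 mm farther back than shut.
Start: joints at [-1.398, 0.411, -0.013, 1.596, 0.006, 1.134, -0.082], TCP at [149.059, 606.968, 239.297] pointing down, gripper open.
Joint ranges: [-2.95, 2.95], [-0.29, 1.99], [-1.47, 1.44], [0.14, 2.54], [-1.03, 4.17], [0.13, 1.85], [-2.86, 2.86]. Speed limits (rad/s): [2.39, 2.39, 3.01, 3.01, 3.14, 3.14, 3.14].

## Interface

Orientations are given as a unit quaternion [x, y, z, w].
In Python, from station import readout, snapshot, bot gives the robot as it stands.
- The arm moves only by the shell command python3 -m handwheel 'ROWS' [FORCE]. ROWS is JSON, a list of rows, each a list of 7 numbers: the shift along the tool's x, y, z in mm, then the turn, a rotation vector about the tool's x, y, z in degrees, then the opening, from -1 (shut) to 1 (fully open), so that 0 is half open. A call has 1 to 20 rows; each row is the pose to reach, as a shift and turn from the pose commanded when the call began, along the tool's axes at that moment; what a row does not reach only later rows make up. A row lasts 1/12 s, in which the tool goes at most 41.7 mm and 7.16 degrees, less where a joint would pass 70% of its speed; a pose out of reach is approached as far as the arm can. A call with a gripper value outside its range is refused whole. The fingers move at their own pace and stop on an object; FORCE is the grip in N (left out, the last holds). Time passes only in rows, so rows that repeat a pose let the fingers close. It gives the time, the measured TCP pose, the force, the opening and the grip force at its end, in the units of the state.
- readout.get_obs(): the state, without advancing time (a new reading comes with each control period).
- snapshot(name): name is "side" or "top"; returns a dict with "img" (480x640x3 uint8, red, green, blue), "range_z" (480x640 float32, mm along the optical axis (not along the pixel's ray), 0 where there is no reading), "intrinsics" (3x3 intrinsics, pixels), "origin" and "orientation" of the camera in the world. Camera axes: x right, y down, z forward; pixel columns grow to the right and rows downward; lengths in mm; the calibration is good to about 2 mm. A picture is of the moment at which its call begins.
- bot.finish_job(): hands the job in; it is judged then, once.
The state is a dict: "time": time; "joint_pos": joint angles; "qvel": joint speeds; "joint_efforts": joint torques, N m; "tcp_pos": TCP position; "eef_rot": TCP orientation; "wrist_force": force on the tool from outside, world axes, zero at the start; "torque": the same for the moment, N m; "width": finger opening in mm; "finger_force": force on a finger pad.
Only numpy, scipy, OpenCV 4.12 (cv2) and the standard library are available. Lean on these libraries where they do the work, as an engineer would, in place of code of your own. Each camera call takes 0.05 s, during which the arm holds its last target. There are 200 camera calls.

## Working session

There is one attempt and no reset: what is moved stays moved. The work goes in short steps, Python scripts to look and compute and a shell command to move; the robot and the scene stay as the last step left them, time stands still between calls to the robot, and variables do not carry over. Pictures are saved under pics/ and viewed, at most 10 in all, crops included, and the job is handed in when it is done.

```bash
mkdir -p pics
python3 - <<'E'
from station import readout, snapshot
import cv2,numpy as np
for n in("top","side"):
    s=snapshot(n); np.savez(f"{n}0.npz",**s); cv2.imwrite(f"pics/{n}0.png",s["img"][...,::-1])
    print(n,s["intrinsics"],s["origin"],s["orientation"])
o=readout.get_obs(); print(o)
E
```

```text
top [[566.76165158   0.         329.27721464]
 [  0.         566.76165158 241.73292201]
 [  0.           0.           1.        ]] [ 294.49652084    2.94281503 1294.98352815] [ 0.70622267 -0.70195173  0.06173489 -0.06857193]
side [[506.79742953   0.         321.58942507]
 [  0.         506.79742953 237.66816599]
 [  0.           0.           1.        ]] [ 417.70240151 -899.16748762  900.31044917] [ 0.91200435 -0.06068515  0.01743324 -0.40529183]
{'time': 0.1, 'joint_pos': array([-1.39821901,  0.41184173, -0.0127273 ,  1.59695891,  0.00556811,
        1.13428107, -0.08219476]), 'qvel': array([ 9.06078995e-04, -1.74123846e-03,  8.32945505e-04, -7.58385336e-04,
       -8.31329930e-05, -7.65981278e-05, -4.34882153e-04]), 'joint_efforts': array([ 1.79073719e-03, -6.01825976e+01,  6.83601592e-01, -3.00081003e+01,
        1.39032977e-02,  6.57596058e-03,  6.11920336e-05]), 'tcp_pos': array([148.95074792, 606.54881977, 238.52405031]), 'eef_rot': array([ 1.20083168e-01,  9.92763569e-01, -7.25112752e-04, -5.37348394e-05]), 'wrist_force': array([ 0.58643334,  0.26157351, -0.19805147]), 'torque': array([-0.04999886, -0.02524224, -0.03957402]), 'finger_force': 0.0, 'width': 85.47085870180534}
```

View pics/top0.png

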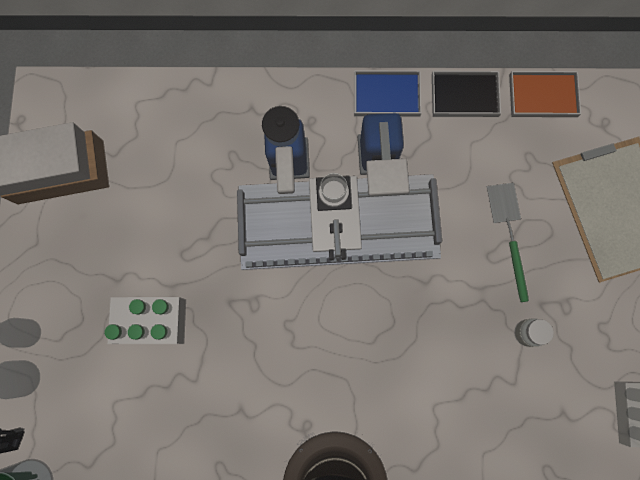

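View pics/side0.png

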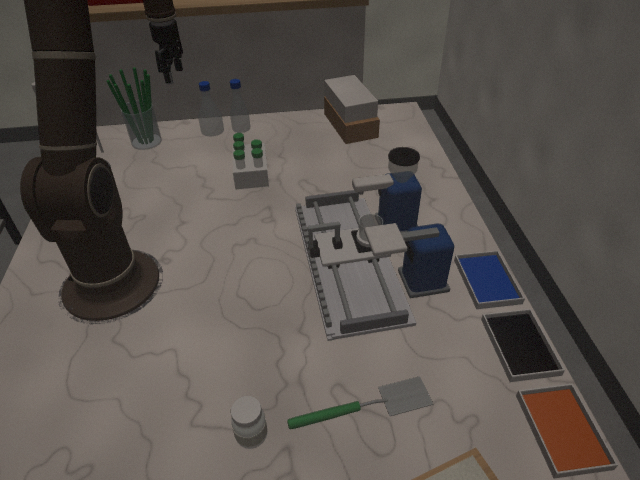

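The top view shows the track at about (240–440, 175–268). The hopper dispenser's arm ends near (286,190), the lamp head is at (388,176), the cup at (333,190) and the bar at (337,238). I'll enlarge it.

```bash
cat > h.py <<'E'
import numpy as np,cv2
from scipy.spatial.transform import Rotation as R
def px(s,u,v,z):
    "world point on plane z through pixel"
    d=R.from_quat(s["orientation"]).apply(np.linalg.inv(s["intrinsics"])@[u,v,1]); o=s["origin"]
    return o+d*(z-o[2])/d[2]
def crop(s,x0,y0,w,h,k,name):
    cv2.imwrite(name,cv2.resize(s["img"][y0:y0+h,x0:x0+w,::-1],None,fx=k,fy=k,interpolation=cv2.INTER_CUBIC))
E
python3 - <<'E'
import numpy as np
from h import *
crop(np.load("top0.npz"),230,160,215,115,3.7,"pics/c1.png")
crop(np.load("side0.npz"),290,140,150,200,3,"pics/c2.png")
E
```

```text
(no output)
```

View pics/c1.png

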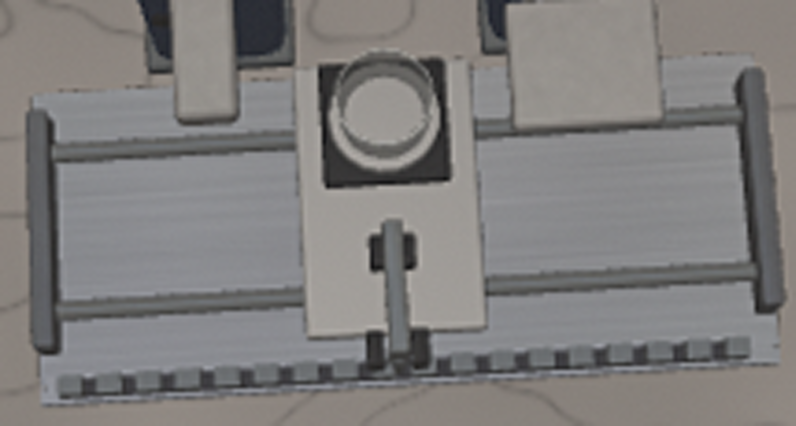

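View pics/c2.png

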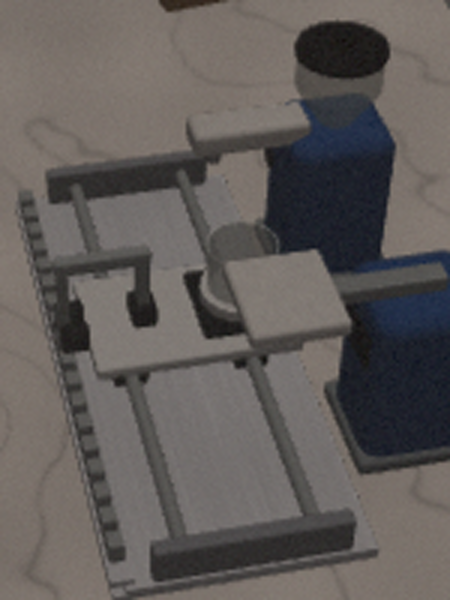

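The top crop shows comb teeth every ~39.3 px, from (69,385) to (737,347). The plate corners are (32,93), (757,55), (780,362) and (43,403). The dispenser arm spans x 175–238 with its end at y 120, and the bar runs from (393,225) to (400,365). In the side crop the spout tip is near (213,156).

Run:
```python
from h import *
np.set_printoptions(precision=1,suppress=True)
s=np.load("top0.npz"); t=np.load("side0.npz")
f=lambda x,y,z:px(s,230+x/3.7,160+y/3.7,z)
def dz(x,y):
    u,v=int(round(230+x/3.7)),int(round(160+y/3.7)); d=np.median(s["range_z"][v-1:v+2,u-1:u+2])
    return s["origin"]+R.from_quat(s["orientation"]).apply(np.linalg.inv(s["intrinsics"])@[u,v,1]*d)
C=np.array([f(*p,12) for p in[(32,93),(757,55),(780,362),(43,403)]])
print(C); ce=C.mean(0); ey=(C[0]+C[3]-C[1]-C[2])[:2]; ey/=np.linalg.norm(ey); ex=np.array([ey[1],-ey[0]])
ex2=(C[0]+C[1]-C[2]-C[3])[:2];print("center",ce,"yaw",np.degrees(np.arctan2(-ey[0],ey[1])),np.degrees(np.arctan2(ex2[1],ex2[0])))
T=lambda p:np.array([ex@(p[:2]-ce[:2]),ey@(p[:2]-ce[:2]),p[2]])
for n,p in dict(arm=(206,90),arm2=(206,60),bar1=(394,235),bar2=(397,300),bar3=(399,345),deck=(340,260),tooth=(187,378)).items(): q=dz(*p);print(n,q,T(q))
for a in[(69,385),(227,375),(462,363),(737,347)]: print("tooth",T(f(*a,34)))
arm=dz(206,90)[2]
print("arm edges",T(f(175,90,arm)),T(f(238,90,arm)),T(f(206,121,arm)))
print("cup rim",T(f(386,97,115)), "deck edges",T(f(303,200,52)),T(f(478,200,52)))
print("bar",[ (T(f(*a,117)),f(*a,117)) for a in[(393,225),(399,360)]])
g=lambda x,y,z:T(px(t,290+x/3,140+y/3,z))
print("side spout",g(213,156,125),"side bar",g(52,266,117),g(149,253,117))
```

```text
[[ 668.2  230.2   12. ]
 [ 695.1 -230.2   12. ]
 [ 497.8 -239.1   12. ]
 [ 469.7  216.2   12. ]]
center [582.7  -5.7  12. ] yaw 3.4443101613731213 3.303586498718801
arm [627.2 105.3 162.4] [ 51.1 108.1 162.4]
arm2 [644.9 105.8 160.9] [ 68.8 107.6 160.9]
bar1 [551.1   1.1 124.7] [-31.1   8.8 124.7]
bar2 [514.4  -1.1 125.5] [-67.9   8.7 125.5]
bar3 [489.3  -3.4 123.4] [-93.1   8.  123.4]
deck [553.5  32.3  50.5] [-26.9  39.8  50.5]
tooth [483.2 124.5  32.2] [-91.5 136.   32.2]
tooth [-92.5 208.7  34. ]
tooth [-91.6 112.5  34. ]
tooth [-92.  -30.6  34. ]
tooth [ -91.3 -198.2   34. ]
arm edges [ 51.4 126.2 162.4] [ 49.4  90.9 162.4] [ 32.5 109.5 162.4]
cup rim [ 54.5   7.6 115. ] deck edges [10.7 60.6 52. ] [  4.8 -45.7  52. ]
bar [(array([-22.5,   7.8, 117. ]), array([559.7,   0.7, 117. ])), (array([-101.2,    8.7,  117. ]), array([481.2,  -3.1, 117. ]))]
side spout [ 55.5 111.7 125. ] side bar [-99.3   9.4 117. ] [-21.6   9.2 117. ]
```

The bar's top is at about 125 mm, so it is resting on a tooth. In track coordinates the bar is at y≈8.6 and the spout at y≈109. The notch nearest the spout should be at about 100.5, so I need about +92 mm. I'll approach above the bar first.

```bash
python3 -m handwheel '[[-505,-501,20,0,0,-17.2,1],[-505,-501,20,0,0,-17.2,1],[-505,-501,20,0,0,-17.2,1],[-505,-501,20,0,0,-17.2,1],[-505,-501,20,0,0,-17.2,1],[-505,-501,20,0,0,-17.2,1],[-505,-501,20,0,0,-17.2,1],[-505,-501,20,0,0,-17.2,1],[-505,-501,20,0,0,-17.2,1],[-505,-501,20,0,0,-17.2,1],[-505,-501,20,0,0,-17.2,1],[-505,-501,20,0,0,-17.2,1],[-505,-501,20,0,0,-17.2,1],[-505,-501,20,0,0,-17.2,1],[-505,-501,20,0,0,-17.2,1],[-505,-501,20,0,0,-17.2,1],[-505,-501,20,0,0,-17.2,1],[-505,-501,20,0,0,-17.2,1],[-505,-501,20,0,0,-17.2,1],[-505,-501,20,0,0,-17.2,1]]'
```

```text
time: 1.77
tcp_pos: [519.5, 0.1, 218.8]
eef_rot: [-0.029, 1.0, 0.0, -0.001]
wrist_force: [0.3, 0.1, 0.0]
width: 84.9
finger_force: 0.0
```

```bash
python3 -m handwheel '[[0,0,35,0,0,0,0],[0,0,70,0,0,0,0],[0,0,100,0,0,0,0],[0,0,111,0,0,0,0],[0,0,111,0,0,0,0],[0,0,111,0,0,0,-0.3],[0,0,111,0,0,0,-0.45],[0,0,111,0,0,0,-0.45]]' 30
python3 - <<'E'
from h import *
from station import snapshot,readout
s=snapshot("side"); np.savez("s1.npz",**s); crop(s,290,160,120,100,6,"pics/s1.png")
s=snapshot("top"); np.savez("t1.npz",**s)
o=readout.get_obs(); print(o["width"],o["wrist_force"],o["tcp_pos"])
E
```

```text
time: 2.43
tcp_pos: [521.3, 0.4, 110.1]
eef_rot: [-0.03, 1.0, 0.0, 0.002]
wrist_force: [0.2, -0.2, -0.6]
width: 23.3
finger_force: 0.0
23.173654460609587 [-0.3371417  -0.01954319  0.31714674] [5.20897750e+02 2.04025267e-01 1.09723799e+02]
```

View pics/s1.png

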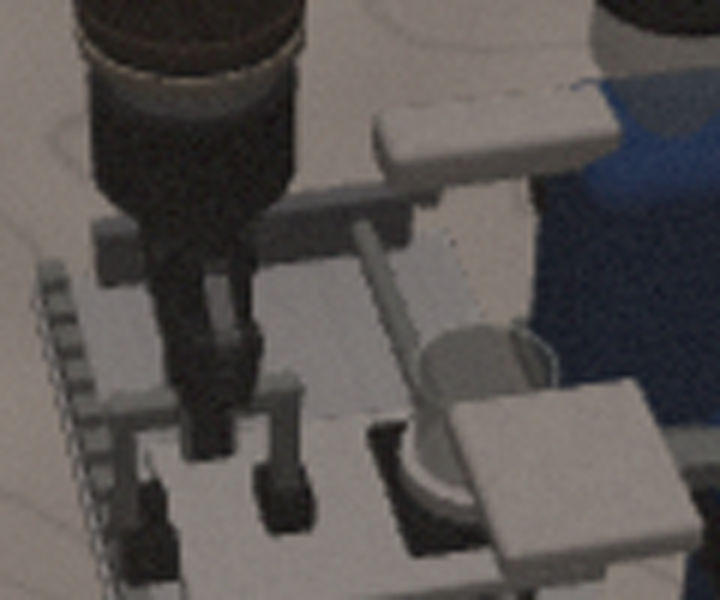

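The fingers straddle the bar, around (215,410) in the crop, midway between its posts. Closing now, then a small lift.

```bash
python3 -m handwheel '[[0,0,0,0,0,0,-0.7],[0,0,0,0,0,0,-0.9],[0,0,0,0,0,0,-1],[0,0,0,0,0,0,-1],[0,0,0,0,0,0,-1]]' 40;  python3 -m handwheel '[[0,0,-2,0,0,0,-1],[0,0,-4,0,0,0,-1],[0,0,-4,0,0,0,-1],[0,0,-4,0,0,0,-1]]'
```

```text
time: 2.95
tcp_pos: [520.6, 0.0, 109.2]
eef_rot: [-0.03, 1.0, 0.0, 0.001]
wrist_force: [-1.8, 1.0, 6.9]
width: 11.4
finger_force: 41.5
time: 3.28
tcp_pos: [520.4, 0.0, 112.1]
eef_rot: [-0.03, 1.0, -0.0, 0.0]
wrist_force: [4.7, -0.2, -9.1]
width: 11.4
finger_force: 39.5
```

```bash
python3 -m handwheel '[[0,0,-1,0,0,0,-1],[0,0,-1,0,0,0,-1],[0,0,-1,0,0,0,-1]]'
python3 - <<'E'
from h import *
from station import snapshot
s=snapshot("side"); np.savez("s2.npz",**s); crop(s,290,160,120,100,6,"pics/s2.png")
E
```

```text
time: 3.53
tcp_pos: [520.4, -0.0, 113.1]
eef_rot: [-0.03, 1.0, -0.0, 0.0]
wrist_force: [4.4, 1.5, -8.2]
width: 11.2
finger_force: 39.5
```

View pics/s2.png

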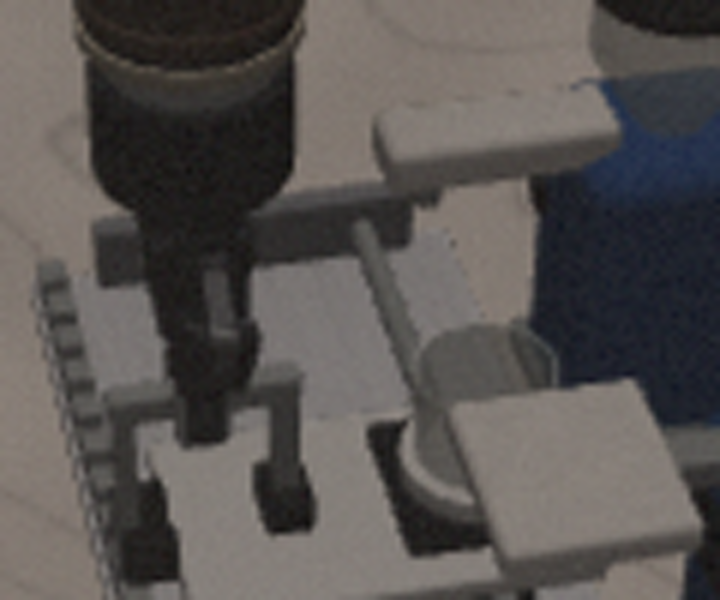

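The bar has risen about 4 mm and nothing is binding. Now I'll slide +92 mm along the track.

```bash
python3 -m handwheel '[[0,2,0,0,0,0,-1],[0,6,0,0,0,0,-1],[0,12,0,0,0,0,-1],[0,19,0,0,0,0,-1],[0,27,0,0,0,0,-1],[0,35,0,0,0,0,-1],[0,43,0,0,0,0,-1],[0,51,0,0,0,0,-1],[0,59,0,0,0,0,-1],[0,67,0,0,0,0,-1],[0,75,0,0,0,0,-1],[0,82,0,0,0,0,-1],[0,87,0,0,0,0,-1],[0,90,0,0,0,0,-1],[0,92,0,0,0,0,-1],[0,92,0,0,0,0,-1],[0,92,0,0,0,0,-1]]'
python3 - <<'E'
from h import *
from station import snapshot
s=snapshot("top"); np.savez("t2.npz",**s); crop(s,230,160,133,115,5.2,"pics/t2.png")
E
```

```text
time: 5.0
tcp_pos: [514.4, 92.4, 113.3]
eef_rot: [-0.03, 1.0, 0.0, -0.0]
wrist_force: [4.2, 1.3, -8.3]
width: 11.1
finger_force: 39.6
```

View pics/t2.png

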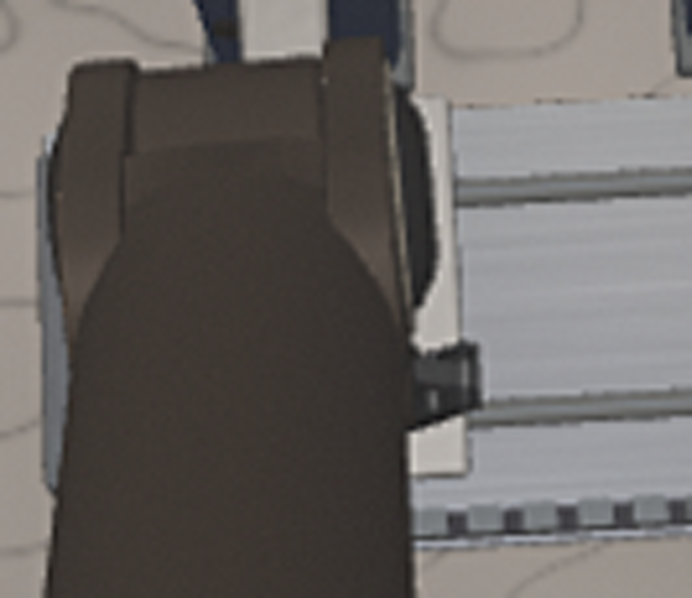

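The arm hides the bar. The deck's right edge runs from (450,100) to (467,473), and slots show at (457,520), (513,518), (568,516) and (624,513). I'll check the pawl offset from these.

Run:
```python
from h import *
np.set_printoptions(precision=1,suppress=True)
s=np.load("t2.npz"); a=np.radians(3.44); ex=np.array([np.cos(a),np.sin(a)]);ey=np.array([-np.sin(a),np.cos(a)]);ce=np.array([582.7,-5.7])
T=lambda x,y,z:(lambda p:np.array([ex@(p[:2]-ce),ey@(p[:2]-ce)]))(px(s,230+x/5.2,160+y/5.2,z))
for p in[(450,100),(467,473)]: print("edge+55",T(*p,52)+[0,55])
for p in[(457,520),(513,518),(568,516),(624,513)]:
    q=T(*p,30); print(q,q[1]+24*np.arange(2,8))
```

```text
edge+55 [ 91.4 101.1]
edge+55 [-74.5 102. ]
[-91.2  52.7] [100.7 124.7 148.7 172.7 196.7 220.7]
[-91.6  28.4] [ 76.4 100.4 124.4 148.4 172.4 196.4]
[-92.1   4.5] [ 52.5  76.5 100.5 124.5 148.5 172.5]
[-92.1 -19.8] [ 28.2  52.2  76.2 100.2 124.2 148.2]
```

Carriage at ≈101.5, notch at ≈100.5. I'll shift back 1 mm and lower gently to just past tooth-top height.

```bash
python3 -m handwheel '[[0,-1,0,0,0,0,-1],[0,-1,0,0,0,0,-1],[0,-1,2,0,0,0,-1],[0,-1,4,0,0,0,-1],[0,-1,5.5,0,0,0,-1],[0,-1,5.5,0,0,0,-1],[0,-1,5.5,0,0,0,-1]]'
```

```text
time: 5.63
tcp_pos: [514.5, 90.8, 107.6]
eef_rot: [-0.03, 1.0, -0.0, -0.0]
wrist_force: [2.3, 1.1, -7.2]
width: 11.2
finger_force: 39.6
```

```bash
python3 -m handwheel '[[0,0,1,0,0,0,-1],[0,0,2,0,0,0,-1],[0,0,2,0,0,0,-1],[0,0,2,0,0,0,-1]]'
```

```text
time: 5.97
tcp_pos: [514.5, 90.8, 105.7]
eef_rot: [-0.03, 1.0, -0.0, -0.0]
wrist_force: [2.2, 1.0, -7.3]
width: 11.4
finger_force: 39.7
```

The gripper still carries the spring at 7.5 mm below the raised height, so the pawl is going into the notch. I'll continue down.

```bash
python3 -m handwheel '[[0,0,1,0,0,0,-1],[0,0,2,0,0,0,-1],[0,0,3,0,0,0,-1],[0,0,3,0,0,0,-1],[0,0,3,0,0,0,-1]]';python3 -m handwheel '[[0,0,1,0,0,0,-1],[0,0,1,0,0,0,-1],[0,0,1,0,0,0,-1]]'
```

```text
time: 6.38
tcp_pos: [514.5, 90.8, 102.7]
eef_rot: [-0.03, 1.0, -0.0, -0.0]
wrist_force: [2.9, 0.9, -7.2]
width: 11.3
finger_force: 39.7
time: 6.63
tcp_pos: [514.5, 90.8, 101.8]
eef_rot: [-0.03, 1.0, 0.0, -0.0]
wrist_force: [1.1, 1.0, -7.0]
width: 11.3
finger_force: 39.8
```

```bash
python3 -m handwheel '[[0,0,0.5,0,0,0,-1],[0,0,1,0,0,0,-1],[0,0,1,0,0,0,-1],[0,0,1,0,0,0,-1]]'
```

```text
time: 6.97
tcp_pos: [514.5, 90.8, 101.7]
eef_rot: [-0.03, 1.0, 0.0, 0.0]
wrist_force: [-2.9, 0.5, 6.1]
width: 11.3
finger_force: 41.6
```

It bottoms out 11.5 mm below the raised height. I'll unload, open and retract.

```bash
python3 -m handwheel '[[0,0,-0.7,0,0,0,-1],[0,0,-0.7,0,0,0,-0.8],[0,0,-0.7,0,0,0,-0.5],[0,0,-0.7,0,0,0,-0.3],[0,0,-0.7,0,0,0,-0.2],[0,0,-0.7,0,0,0,-0.2],[0,0,-15,0,0,0,-0.2],[0,0,-40,0,0,0,-0.2],[0,0,-75,0,0,0,-0.2],[0,0,-110,0,0,0,-0.2],[-100,0,-140,0,0,0,-0.2],[-140,-30,-150,0,0,0,-0.2],[-140,-70,-150,0,0,0,-0.2],[-140,-110,-150,0,0,0,-0.2],[-140,-150,-150,0,0,0,-0.2],[-140,-190,-150,0,0,0,-0.2],[-140,-230,-150,0,0,0,-0.2],[-140,-260,-150,0,0,0,-0.2],[-140,-260,-150,0,0,0,-0.2]]'
python3 - <<'E'
from h import *
from station import snapshot
s=snapshot("top"); np.savez("t3.npz",**s); crop(s,230,160,133,115,5.2,"pics/t3.png")
E
```

```text
time: 8.55
tcp_pos: [668.6, -168.5, 250.9]
eef_rot: [-0.026, 1.0, -0.002, -0.0]
wrist_force: [0.1, -1.6, 0.7]
width: 34.1
finger_force: 0.0
```

View pics/t3.png

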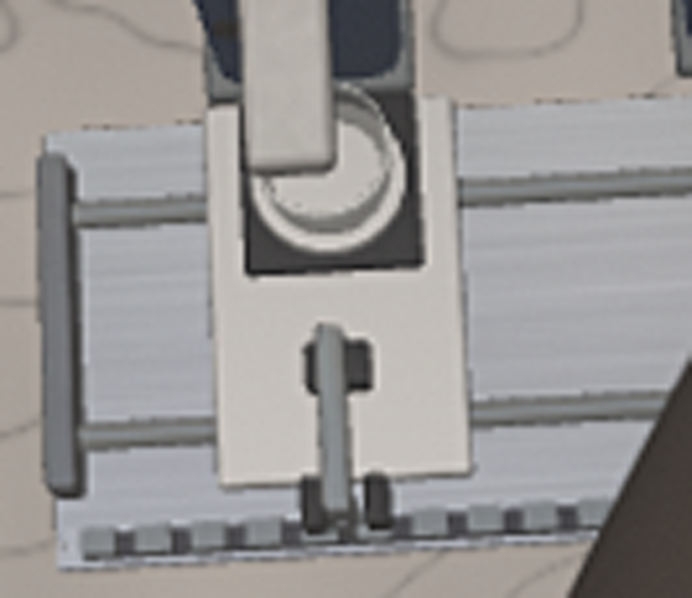

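The deck spans x 210–470, the cup is under the spout arm at (320,180), and the bar runs from (328,325) to (340,515). I typed the retreat's x sign the wrong way, so it went over the lamp side at 250 mm, but the wrist forces show no contact. Next I'll check the bar height by depth and compare the stations before and after.

Run:
```python
from h import *
np.set_printoptions(precision=1,suppress=True)
from station import snapshot,readout
b=np.load("side0.npz"); c=snapshot("side"); cv2.imwrite("pics/s3.png",c["img"][...,::-1])
a=np.load("top0.npz"); s=np.load("t3.npz")
def dz(s,x,y,k=5.2):
    u,v=int(round(230+x/k)),int(round(160+y/k)); d=s["range_z"][v,u]
    return s["origin"]+R.from_quat(s["orientation"]).apply(np.linalg.inv(s["intrinsics"])@[u,v,1]*d)
for p in[(331,360),(334,400),(337,460)]: print("bar",dz(s,*p))
print("arm",dz(s,290,120),dz(a,290,120)); print(readout.get_obs()["tcp_pos"],readout.get_obs()["wrist_force"])
```

```text
bar [541.6  90.3 116.5]
bar [524.3  90.  116.1]
bar [501.1  87.7 113.8]
arm [629.2 105.3 163.1] [630.  105.5 160.4]
[ 668.7 -166.7  250.7] [-0.4 -1.1 -0.7]
```

View pics/s3.png

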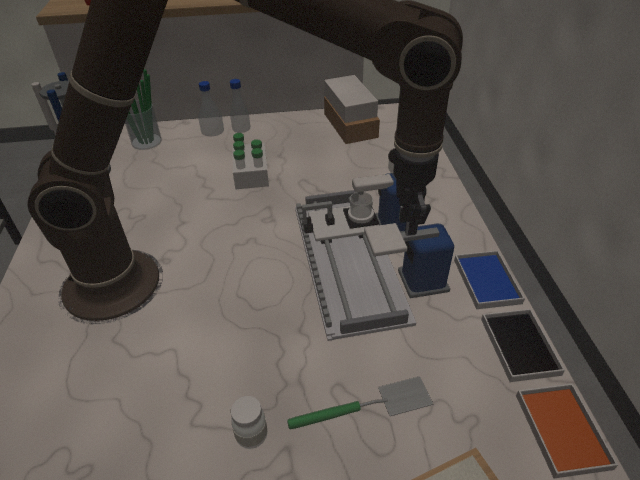

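The side view shows the cup under the spout at (360,205), both stations and the bystanders in place, and the gripper hanging free above the lamp. The bar's top is at 116 mm, 9 mm lower than at the start, so it is fully down.

```bash
python3 -c "
from station import bot; print(bot.finish_job())"
```

```text
the job is handed in; nothing more can be done
None
```

The carriage is latched in the notch nearest the spout, with the cup under the spout, about 8 mm off its centre. The bar is fully down and the gripper is clear; the job is handed in, at about 9 s on the robot's clock.

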